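# Uncouple the silencer from the quick coupling

## Task

One of the two upright quick couplings on the aluminium air block holds the domed brass silencer, the other a short flat blanking plug. Uncouple the silencer: push its coupling's flanged spring sleeve down until the silencer's nipple jumps up free, pull it out so that the sleeve snaps back up, and lower it into the open steel parts tray, not dropping it from a height. Leave the blanking plug coupled as it is.

Things in the scene. Friction and masses are not known exactly. Their poses are not given: they have to be found in the camera images.
- silencer_mid (a point): The silencer, half-way up its axis; own z axis up through the dome. 66 mm tall, 0.1 kg, upright in its coupling at first. From below: steel nipple 16 mm across (33 mm long, hidden in the coupling), hexagon collar 21 mm across flats (33 to 41 mm), domed brass body 21 mm across (41 to 66 mm; grip here). Locked, its top is 35 mm above the flange; it cannot be pulled out while locked.
- sleeve_1_top (a point): Sleeve of the silencer's coupling: centre of the top of its flange, on the coupling's axis. The flange is a flat ring, 27 mm inside and 57 mm outside diameter, 75 mm above the desk at rest; it may be pressed anywhere on its top. Couplings stand on the fixed aluminium air block (56 x 170 x 30 mm); the other, same in size, is 110 mm away along it.
- sleeve_1 (a joint): Depth (m) that sleeve is pressed: 0 up and locked, 0.012 at the lower stop. Spring 4 N at 0, 8 N at the stop. From about 0.006 on (press to 0.009 to be sure) it unlocks and a spring valve lifts the silencer 8 mm, where it stands loose. The sleeve, let go, then stays at 0.006, held by the nipple, until the silencer is pulled 10 mm further up (30 mm clears the mouth); then it snaps to 0.
- plug_mid (a point): The blanking plug in the other coupling, half-way up its axis: the same nipple, but with a flat steel disc head 27 mm across and 9 mm high, its top 11 mm above that coupling's flange. To be left coupled.
- parts_tray_in (a point): The open steel parts tray, fixed to the desk: centre of its inner floor, 3 mm above the desk. Outside 150 mm along its own x axis by 110 mm along its y axis, walls 3 mm thick and 22 mm high.
Things that resemble listed ones, but are neither listed nor needed, are in the scene too. What is shaped like the part that bears silencer_mid but pink, purple or turquoise is not meant.

How it is judged:
On the way, in this order (a step that is already met when the one before it is completed fails the run):
1. the sleeve of the silencer's coupling is pressed down, more than 5 mm (value of joint sleeve_1 above 0.005 m), for 0.05 s.
2. the silencer is out of its coupling and the sleeve has snapped back up (value of joint sleeve_1 below 0.003 m and distance between silencer_mid and sleeve_1_top above 0.035 m), for 0.1 s.
At the end, for the whole second after the job is handed in: the silencer rests in the parts tray, its middle within the tray's walls and lower than 45 mm over the desk, released and still (under 30 mm/s); its coupling's sleeve is back up within 3 mm; the blanking plug is still locked in its coupling, within 5 mm of where it was (x of silencer_mid in the frame of parts_tray_in between -0.075 and 0.075 m and y of silencer_mid in the frame of parts_tray_in between -0.055 and 0.055 m and height (world z) of silencer_mid below 0.045 m and linear speed of silencer below 0.03 m/s and value of joint sleeve_1 below 0.003 m and distance of plug_mid from where it was at the start of the episode below 0.005 m); the robot touches nothing.
It fails at once if the blanking plug is released or moved by more than 5 mm (distance of plug_mid from where it was at the start of the episode above 0.005 m).
It fails at once if the silencer, away from its coupling, is let go with its middle more than 100 mm above the desk (tail some 65 mm up) (horizontal distance between silencer_mid and sleeve_1_top above 0.05 m and height (world z) of silencer_mid above 0.1 m and contact force between silencer and the fingers below 0.05 N).
It also fails if it takes over 42 s, if anything falls off the work surface, if the arm or the gripper's body presses on something with over 40 N, if the wrist force passes 120 N, or if a joint passes its speed limit or range.

## Robot

A 7-joint arm with a two-finger parallel gripper is mounted at the origin on a cart in front of the work surface, level with it; the furniture and walls round the work are solid. World frame = base frame: x ahead of the robot, y to its left, z up, the work surface at z = 0. Lengths are in m, angles in rad, forces in N, time in s.
With the tool pointing down it reaches from about 0.4 to 0.85 m from the base axis. Payload 10.4 kg.
Tool frame: the origin (TCP) lies between the finger pads; the fingertips stand 25 mm ahead of it and the grasp point (between the pads) lies 6 mm ahead of it; x points along the fingers, y is the direction in which the jaws open and shut, and the axes are right-handed (so a half turn about x gives the same grasp; the last joint's range is limited). The gripper opens to 87 mm and grips with 3 to 60 N. Pads are 19 mm wide; open, the fingers measure 117 mm over their backs; the gripper's body (75 mm by 190 mm) begins 51 mm behind the grasp point.
Start: joints at [1.269, 0.332, -0.065, 1.46, 0.022, 1.35, -0.088], TCP at [0.172, -0.601, 0.248] pointing down, gripper open.
Joint ranges: [-2.6, 2.6], [-0.5, 2.12], [-1.47, 1.34], [0.16, 2.42], [-1.27, 4.41], [0.06, 2.06], [-2.6, 2.6]. Speed limits (rad/s): [2.22, 2.22, 2.79, 2.79, 3.14, 3.14, 3.14].

## Interface

Orientations are given as a unit quaternion [x, y, z, w].
In Python, from bench import r gives the robot as it stands.
- The arm moves only by the shell command python3 -m pendant 'ROWS' [FORCE]. ROWS is JSON, a list of rows, each an object with "translation": the shift along the world's x, y, z in cm, a list of three; "angular": the turn, a rotation vector about the world's x, y, z in degrees, a list of three; "hand": the opening, from -1 (shut) to 1 (fully open). In form: [{"translation": [dx, dy, dz], "angular": [wx, wy, wz], "hand": hand}, ...]. A call has 1 to 20 rows; each row shifts and turns the commanded pose from where the row before left it; what a row does not reach is not made up. A row lasts 1/10 s, in which the tool goes at most 50 mm and 8.59 degrees, less where a joint would pass 70% of its speed; a pose out of reach is approached as far as the arm can. A call is refused whole if a number of a shift passes 5 or a number of a turn 8.59, either way. A call with a gripper value outside its range is refused whole. The fingers move at their own pace and stop on an object; FORCE is the grip in N (left out, the last holds). Time passes only in rows, so rows that do not move let the fingers close. It gives the time, the measured TCP pose, the force and the opening at its end, in the units of the state.
- r.read_state(): the state, without advancing time (a new reading comes with each control period).
- r.camera(name): name is "scene" or "side" or "wrist"; returns the picture (480x640x3 uint8, red, green, blue); there is no depth.
- r.camera_info(name): a dict with "fx", "fy", "cx", "cy" (pixels), "distortion" ([k1, k2, p1, p2, k3] as OpenCV has them; the pictures are not rectified), "rvec" (rotation vector, rad) and "tvec" (3), from world to camera coordinates, as OpenCV has them; the wrist camera has in their place "mount" (4x4, takes a point from camera to tool coordinates, whose origin is the TCP and whose axes are the tool frame's). Camera axes: x right, y down, z forward; pixel columns grow to the right and rows downward; lengths in m; the calibration is good to about 2 mm. A picture is of the moment at which its call begins: read the wrist's pose just before it. camera_info takes no time and is no camera call.
- r.close_job(): hands the job in, once; it reports no verdict.
Trained networks look in the newest picture that a camera, given by its name, has taken for a name from the list of things; names that differ only in an ending like _2 or _b are one class to them, and where a whole thing is asked for, a point or a joint stands for the part that bears it (a point fixed in the world has none). Each returns a list of dicts, best first, with "confidence" (0 to 1); they miss things now and then, are a little off and sometimes report something else, mostly with a low value. They report only what shows in the picture. A call takes as long as a camera call. They do not tell look-alikes from the thing itself.
- r.find_in(camera, name): "point" ([row, column] in pixels, amid what is visible of it).
- r.mark_of(camera, name): "point" ([row, column] in pixels: a listed point, or the origin of a listed thing).
The state is a dict: "time": time; "joint_positions": joint angles; "joint_vel": joint speeds; "joint_torque": joint torques, N m; "ee_pos": TCP position; "eef_rot": TCP orientation; "ft_force": force on the tool from outside, world axes, zero at the start; "torque": the same for the moment, N m; "width": finger opening in m.
Only numpy, scipy, OpenCV 4.12 (cv2) and the standard library are available. Lean on these libraries where they do the work, as an engineer would, in place of code of your own. Each camera call takes 0.05 s, during which the arm holds its last target.

## Working session

There is one attempt and no reset: what is moved stays moved. The work goes in short steps, Python scripts to look and compute and a shell command to move; the robot and the scene stay as the last step left them, time stands still between calls to the robot, and variables do not carry over. Pictures are saved under pics/ and viewed, and the job is handed in when it is done.

```bash
mkdir -p pics; ls
cat > h.py <<'E'
import numpy as np,cv2
from scipy.spatial.transform import Rotation as R
from bench import r
def shot(n,f,crop=None,scale=1):
    im=r.camera(n)
    save(im,f,crop,scale); return im
def save(im,f,crop=None,scale=1):
    if crop: im=im[crop[0]:crop[1],crop[2]:crop[3]]
    if scale!=1: im=cv2.resize(im,None,fx=scale,fy=scale,interpolation=cv2.INTER_CUBIC)
    cv2.imwrite('pics/'+f,im[:,:,::-1])
def cam(n,st=None):
    c=r.camera_info(n);K=np.array([[c['fx'],0,c['cx']],[0,c['fy'],c['cy']],[0,0,1.]]);D=np.array(c['distortion'],float)
    if 'mount' in c:
        T=np.eye(4);T[:3,:3]=R.from_quat(st['eef_rot']).as_matrix();T[:3,3]=st['ee_pos']
        W=T@np.array(c['mount']); M=np.linalg.inv(W)
    else:
        M=np.eye(4);M[:3,:3]=cv2.Rodrigues(np.array(c['rvec'],float))[0];M[:3,3]=np.ravel(c['tvec'])
    return K,D,M
def ray(n,rc,st=None):
    K,D,M=cam(n,st);p=cv2.undistortPoints(np.array([[[rc[1],rc[0]]]],float),K,D)[0,0]
    d=M[:3,:3].T@np.array([p[0],p[1],1]);o=-M[:3,:3].T@M[:3,3];return o,d/np.linalg.norm(d)
def atz(n,rc,z,st=None):
    o,d=ray(n,rc,st);return o+d*(z-o[2])/d[2]
def proj(n,P,st=None):
    K,D,M=cam(n,st);p=cv2.projectPoints(np.array(P,float).reshape(-1,3),cv2.Rodrigues(M[:3,:3])[0],M[:3,3],K,D)[0].reshape(-1,2);return p[:,::-1]
def tri(rays):
    A=np.zeros((3,3));b=np.zeros(3)
    for o,d in rays:
        Q=np.eye(3)-np.outer(d,d);A+=Q;b+=Q@o
    x=np.linalg.solve(A,b);return x,[float(np.linalg.norm((np.eye(3)-np.outer(d,d))@(x-o))) for o,d in rays]
E
python3 - <<'E'
from h import *
np.set_printoptions(precision=4,suppress=True)
s=r.read_state();print(s)
for n in ['scene','side','wrist']:
    shot(n,n+'1.png')
    for k in ['silencer_mid','sleeve_1_top','plug_mid','parts_tray_in']:
        print(n,k,[(np.round(x['point']),round(x['confidence'],2)) for x in r.mark_of(n,k)])
E
```

```text
pics
{'time': 0.0, 'joint_positions': array([ 1.2694,  0.3329, -0.0647,  1.4609,  0.0216,  1.3499, -0.0885]), 'joint_vel': array([-0.0011,  0.0007, -0.0002, -0.0004, -0.0015,  0.0007, -0.0021]), 'joint_torque': array([ -0.0007, -62.3237,   0.0243, -38.9899,  -0.0615,   0.0396,
         0.0001]), 'ee_pos': array([ 0.1719, -0.6005,  0.2467]), 'eef_rot': array([-0.7001, -0.0988,  0.7003, -0.0978]), 'ft_force': array([-0.1972, -0.1616, -0.4963]), 'torque': array([-0.0106,  0.0025,  0.0225]), 'width': 0.08697543636357251}
scene silencer_mid [(array([330., 418.]), 0.93), (array([352., 494.]), 0.82), (array([337., 456.]), 0.72), (array([309., 427.]), 0.52), (array([265., 318.]), 0.44)]
scene sleeve_1_top [(array([268., 318.]), 0.62)]
scene plug_mid [(array([294., 361.]), 0.66)]
scene parts_tray_in [(array([244., 219.]), 0.65)]
side silencer_mid [(array([323., 368.]), 0.58)]
side sleeve_1_top [(array([250., 312.]), 0.52)]
side plug_mid []
side parts_tray_in [(array([214., 255.]), 0.71)]
wrist silencer_mid []
wrist sleeve_1_top []
wrist plug_mid []
wrist parts_tray_in []
```

View pics/scene1.png

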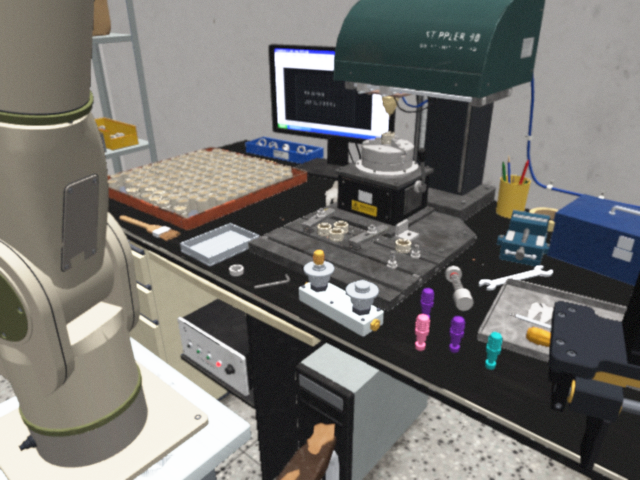

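View pics/side1.png

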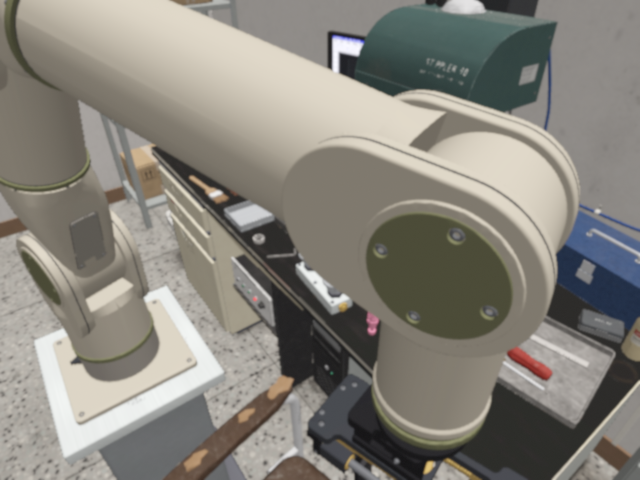

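View pics/wrist1.png

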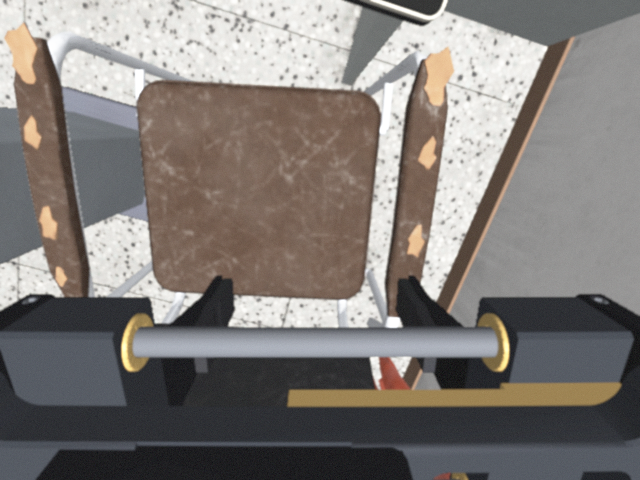

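The scene picture shows the silencer, with its amber dome, in the left coupling at about (258,319). The plug is in the right coupling at about (287,361). The pink, purple and turquoise look-alikes stand at (330,422), (300,427), (333,457) and (350,494). The small tray is at (244,219), and another tray with tools is at about (320,540).

Run:
```python
from h import *
np.set_printoptions(precision=4,suppress=True)
im=shot('scene','crop2.png',(215,345,170,400),3.4)
print('sleeve',atz('scene',(268,318),.075),'plug',atz('scene',(285.5,361),.086),'plug mark',atz('scene',(294,361),.06),'tray',atz('scene',(244,219),.003))
for c in [(234.5,240),(227,231),(241,181),(262,206),(238,260)]: print(c,atz('scene',c,.022))
im=shot('side','crop3.png',(190,320,210,380),4)
print(atz('side',(214,255),.003)); print(cam('scene'),cam('side')[2])
print(r.camera_info('wrist'))
```

```text
sleeve [ 0.447  -0.0285  0.075 ] plug [ 0.4332 -0.1394  0.086 ] plug mark [ 0.4444 -0.1321  0.06  ] tray [0.48   0.3158 0.003 ]
(234.5, 240) [0.5222 0.2855 0.022 ]
(227, 231) [0.5368 0.3357 0.022 ]
(241, 181) [0.4096 0.3664 0.022 ]
(262, 206) [0.3827 0.2377 0.022 ]
(238, 260) [0.5397 0.234  0.022 ]
[0.4789 0.3042 0.003 ]
(array([[496.6106,   0.    , 324.5457],
       [  0.    , 496.6106, 252.6312],
       [  0.    ,   0.    ,   1.    ]]), array([-0.0351,  0.    ,  0.    ,  0.    ,  0.    ]), array([[ 0.6436, -0.7654, -0.0042, -0.3216],
       [-0.358 , -0.2961, -0.8855,  0.2472],
       [ 0.6765,  0.5714, -0.4646,  0.6914],
       [ 0.    ,  0.    ,  0.    ,  1.    ]])) [[ 0.8036 -0.5952 -0.0065 -0.4142]
 [-0.3606 -0.4782 -0.8008  0.2248]
 [ 0.4735  0.6458 -0.5989  0.8889]
 [ 0.      0.      0.      1.    ]]
{'fx': 336.90009302161883, 'fy': 336.90009302161883, 'cx': 314.8635752046289, 'cy': 236.78778798101945, 'distortion': array([-0.0116,  0.    ,  0.    ,  0.    ,  0.    ]), 'mount': array([[-0.0008, -0.3039,  0.9527, -0.1382],
       [ 1.    , -0.001 ,  0.0005,  0.0008],
       [ 0.0008,  0.9527,  0.3039, -0.0847],
       [ 0.    ,  0.    ,  0.    ,  1.    ]])}
```

View pics/crop2.png

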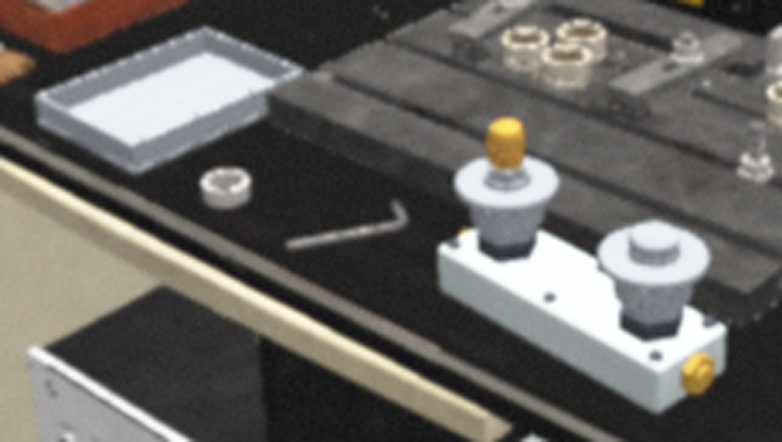

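View pics/crop3.png

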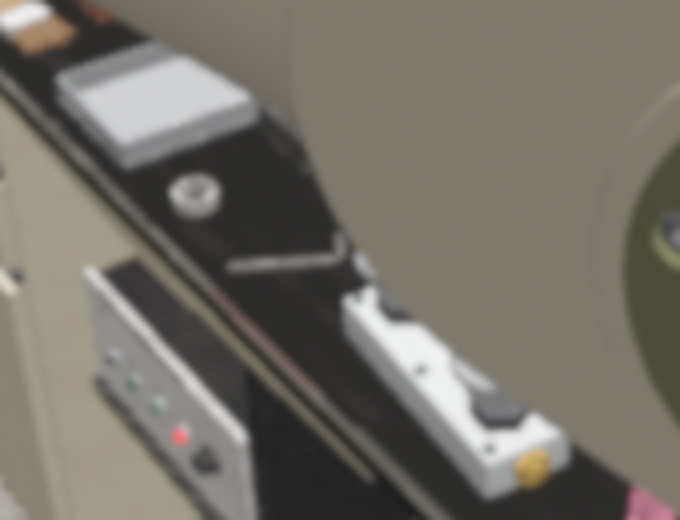

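Run:
```python
from h import *
np.set_printoptions(precision=3,suppress=True)
s=r.read_state();print(s['time']);print(R.from_quat(s['eef_rot']).as_matrix())
# scene-based check of predicted geometry
a=np.array([.447,-.0285]);
print(proj('scene',[[.447,-.0285,.110],[.447,-.0285,.075],[.48,.31,.003]]))
```

```text
0.85
[[ 0.     0.275 -0.961]
 [-0.    -0.961 -0.275]
 [-1.     0.     0.   ]]
[[251.67  317.808]
 [268.013 318.003]
 [244.686 220.559]]
```

```bash
python3 -m pendant '[{"translation":[1.6,4.1,0.2],"angular":[0,0,-1.15],"hand":1},{"translation":[1.6,4.1,0.2],"angular":[0,0,-1.15],"hand":1},{"translation":[1.6,4.1,0.2],"angular":[0,0,-1.15],"hand":1},{"translation":[1.6,4.1,0.2],"angular":[0,0,-1.15],"hand":1},{"translation":[1.6,4.1,0.2],"angular":[0,0,-1.15],"hand":1},{"translation":[1.6,4.1,0.2],"angular":[0,0,-1.15],"hand":1},{"translation":[1.6,4.1,0.2],"angular":[0,0,-1.15],"hand":1},{"translation":[1.6,4.1,0.2],"angular":[0,0,-1.15],"hand":1},{"translation":[1.6,4.1,0.2],"angular":[0,0,-1.15],"hand":1},{"translation":[1.6,4.1,0.2],"angular":[0,0,-1.15],"hand":1},{"translation":[1.6,4.1,0.2],"angular":[0,0,-1.15],"hand":1},{"translation":[1.6,4.1,0.2],"angular":[0,0,-1.15],"hand":1},{"translation":[1.6,4.1,0.2],"angular":[0,0,-1.15],"hand":1},{"translation":[1.6,4.1,0.2],"angular":[0,0,-1.15],"hand":1},{"translation":[0,0,0],"angular":[0,0,0],"hand":1},{"translation":[0,0,0],"angular":[0,0,0],"hand":1}]' 10
python3 - <<'E'
from h import *
np.set_printoptions(precision=4,suppress=True)
s=r.read_state();print(s['time'],s['ee_pos'],R.from_quat(s['eef_rot']).as_matrix(),s['joint_positions'])
shot('wrist','w4.png')
for k in ['silencer_mid','sleeve_1_top','plug_mid']:
    print(k,[(np.round(x['point']),round(x['confidence'],2)) for x in r.mark_of('wrist',k)])
print(proj('wrist',[[.447,-.0285,.110],[.447,-.0285,.075],[.434,-.138,.086]],s))
E
```

```text
time: 2.45
ee_pos: [0.3961, -0.0264, 0.2757]
eef_rot: [0.707, -0.0, -0.707, 0.0]
ft_force: [0.1, 0.2, -0.4]
width: 0.0869
2.45 [ 0.3961 -0.0264  0.2757] [[ 0.0002 -0.0001 -1.    ]
 [-0.0007 -1.      0.0001]
 [-1.      0.0007 -0.0002]] [ 0.8021 -0.205  -0.7296  1.9279 -0.1383  1.3692 -1.4601]
silencer_mid [(array([156., 524.]), 0.94), (array([126., 572.]), 0.84), (array([ 82., 501.]), 0.82), (array([132., 631.]), 0.79), (array([159., 314.]), 0.7)]
sleeve_1_top [(array([159., 317.]), 0.8)]
plug_mid [(array([168., 425.]), 0.64)]
[[169.5481 316.0973]
 [165.5474 315.9118]
 [180.266  428.6466]]
```

View pics/w4.png

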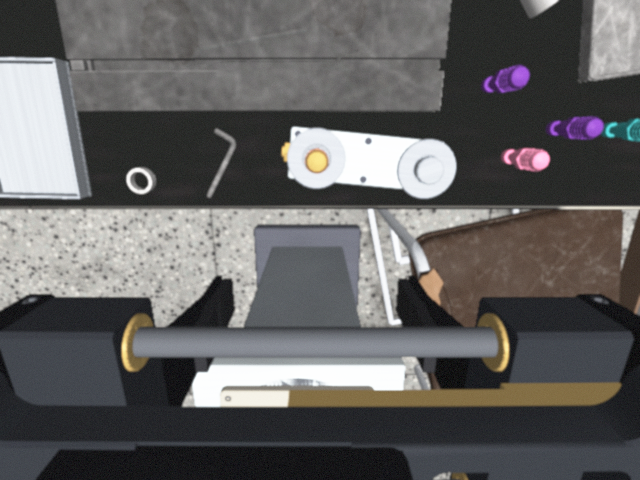

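The wrist picture shows the coupling with the amber silencer at (158,317), the plug coupling at (169,427), and the tray at left from about x=0 to 90, rows 60 to 198. I'll measure the flanges by segmentation.

Run:
```python
from h import *
np.set_printoptions(precision=4,suppress=True)
s=r.read_state(); im=r.camera('wrist')
save(im,'w5.png',(110,220,260,480),3.5)
hsv=cv2.cvtColor(im,cv2.COLOR_RGB2HSV)
m=cv2.inRange(hsv,(12,110,90),(32,255,255)); n,l,st,c=cv2.connectedComponentsWithStats(m[:200])
for i in range(1,n):
    if st[i,4]>25: print('amber',c[i][::-1],st[i])
# ellipse reprojection fit: maximise gradient along projected flange circle
g=cv2.GaussianBlur(cv2.cvtColor(im,cv2.COLOR_RGB2GRAY),(3,3),0).astype(np.float32)
gm=np.hypot(cv2.Sobel(g,cv2.CV_32F,1,0),cv2.Sobel(g,cv2.CV_32F,0,1))
t=np.linspace(0,2*np.pi,120,endpoint=False)
from scipy.optimize import minimize
def score(p,z,rad):
    P=np.c_[p[0]+rad*np.cos(t),p[1]+rad*np.sin(t),np.full_like(t,z)]
    q=proj('wrist',P,s).astype(np.float32)
    return -float(cv2.remap(gm,q[:,1:2],q[:,0:1],cv2.INTER_LINEAR).mean())
for nm,rc,z,rad in [('f1',(158,317),.075,.0285),('f2',(167,427),.075,.0285),('plug',(169,428),.086,.0135)]:
    p0=atz('wrist',rc,z,s)[:2]
    best=min(((score(p0+[a,b],z,rad),a,b) for a in np.arange(-.012,.013,.001) for b in np.arange(-.012,.013,.001)))
    q=minimize(score,p0+best[1:],args=(z,rad),method='Nelder-Mead');print(nm,p0,q.x,q.fun,proj('wrist',[[*q.x,z]],s))
print('top amber', atz('wrist',(161,317),.108,s))
for c in [(198,80),(198,88),(60,70),(58,65)]: print('tray',c,atz('wrist',c,.022,s))
```

```text
amber [150.093  282.2442] [279 141   8  21  86]
amber [160.3823 314.2446] [305 149  20  23 327]
f1 [ 0.4538 -0.0312] [ 0.4537 -0.028 ] -201.71826171875 [[158.218  313.7424]]
f2 [ 0.4447 -0.1403] [ 0.4432 -0.1392] -301.7440185546875 [[168.473  425.7989]]
plug [ 0.4439 -0.1378] [ 0.431  -0.1428] -129.2742156982422 [[182.4077 431.7813]]
top amber [ 0.4538 -0.031   0.108 ]
tray (198, 80) [0.4054 0.2488 0.022 ]
tray (198, 88) [0.4053 0.2393 0.022 ]
tray (60, 70) [0.5525 0.2281 0.022 ]
tray (58, 65) [0.5545 0.233  0.022 ]
```

View pics/w5.png

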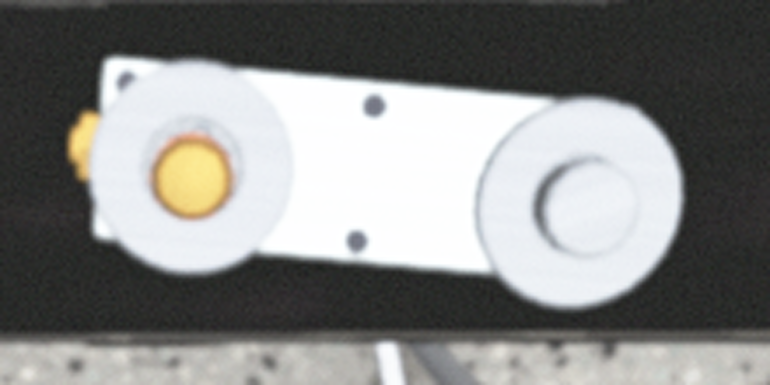

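```bash
python3 -m pendant '[{"translation":[1.8,-0.05,-2.0],"angular":[0,0,0],"hand":-0.1},{"translation":[1.8,-0.05,-2.0],"angular":[0,0,0],"hand":-0.1},{"translation":[1.8,-0.05,-2.0],"angular":[0,0,0],"hand":-0.1},{"translation":[0,0,-1.5],"angular":[0,0,0],"hand":-0.1},{"translation":[0,0,0],"angular":[0,0,0],"hand":-0.1},{"translation":[0,0,0],"angular":[0,0,0],"hand":-0.1},{"translation":[0,0,0],"angular":[0,0,0],"hand":-0.1}]'
python3 - <<'E'
from h import *
np.set_printoptions(precision=4,suppress=True)
s=r.read_state();print(s['ee_pos'],R.from_quat(s['eef_rot']).as_matrix()); im=shot('wrist','w6.png')
P=[[.4537,-.028,.110],[.4537,-.028,.075]];print(proj('wrist',P,s))
save(im,'w6c.png',(180,400,200,420),3)
shot('scene','s6.png',(200,330,220,400),4)
hsv=cv2.cvtColor(im,cv2.COLOR_RGB2HSV)
m=cv2.inRange(hsv,(12,110,90),(32,255,255)); n,l,st,c=cv2.connectedComponentsWithStats(m)
for i in range(1,n):
    if st[i,4]>60: print('amber',c[i][::-1],st[i],atz('wrist',c[i][::-1],.107,s))
E
```

```text
time: 3.4
ee_pos: [0.4503, -0.0287, 0.2016]
eef_rot: [0.708, -0.001, -0.707, -0.001]
ft_force: [0.5, 0.5, -0.5]
width: 0.042
[ 0.4503 -0.0287  0.2016] [[ 0.0013 -0.0028 -1.    ]
 [-0.0008 -1.      0.0028]
 [-1.      0.0008 -0.0013]]
[[247.8217 312.7536]
 [233.6205 312.93  ]]
amber [212.4031 277.3101] [273 202  10  23 129] [ 0.4794 -0.003   0.107 ]
amber [242.2907 313.1872] [301 228  26  30 454] [ 0.4569 -0.0283  0.107 ]
amber [342.7594 217.6695] [210 314  19  58 478] [0.3717 0.0492 0.107 ]
amber [342.9145 412.344 ] [402 315  18  57 468] [ 0.3708 -0.108   0.107 ]
amber [396.5464 379.9836] [ 191  384  357   23 6098] [ 0.3173 -0.0849  0.107 ]
```

View pics/w6.png

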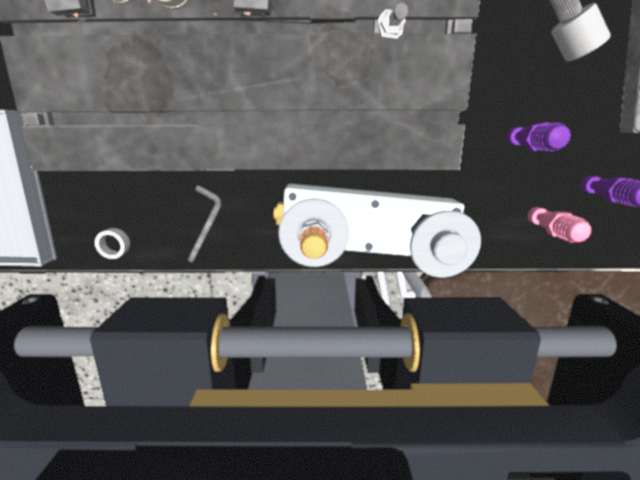

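View pics/s6.png

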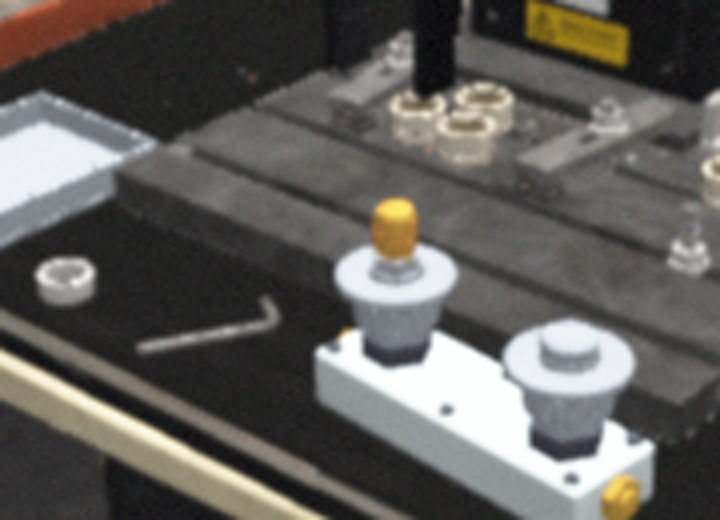

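```bash
cat > fit.py <<'E'
from h import *
from scipy.optimize import minimize
t=np.linspace(0,2*np.pi,160,endpoint=False)
def fit(n,s,p0,z,rad,im,rng=.01):
    g=cv2.GaussianBlur(cv2.cvtColor(im,cv2.COLOR_RGB2GRAY),(0,0),.8).astype(np.float32)
    gm=np.minimum(np.hypot(cv2.Sobel(g,cv2.CV_32F,1,0),cv2.Sobel(g,cv2.CV_32F,0,1)),200)
    def score(p):
        P=np.c_[p[0]+rad*np.cos(t),p[1]+rad*np.sin(t),np.full_like(t,z)]
        q=proj(n,P,s).astype(np.float32)
        return -float(cv2.remap(gm,q[:,1:2],q[:,0:1],cv2.INTER_LINEAR).mean())
    b=min(((score(np.array(p0)+[a,c]),a,c) for a in np.arange(-rng,rng+.001,.001) for c in np.arange(-rng,rng+.001,.001)))
    q=minimize(score,np.array(p0)+b[1:],method='Nelder-Mead',options=dict(initial_simplex=np.array(p0)+b[1:]+np.array([[0,0],[.001,0],[0,.001]])))
    return q.x,q.fun,proj(n,[[*q.x,z]],s)
E
python3 - <<'E'
from fit import *
np.set_printoptions(precision=4,suppress=True)
s=r.read_state()
w=r.camera('wrist');sc=r.camera('scene')
for n,im in (('wrist',w),('scene',sc)):
    print(n,fit(n,s,[.451,-.028],.075,.0285,im),fit(n,s,[.443,-.139],.075,.0285,im))
E
```

```text
wrist (array([ 0.4545, -0.0287]), np.float64(-121.78694152832031), array([[232.7562, 313.8582]])) (array([ 0.4433, -0.1388]), np.float64(-181.9334259033203), array([[245.0754, 446.0173]]))
scene (array([ 0.4468, -0.0297]), np.float64(-186.09005737304688), array([[268.2532, 318.4332]])) (array([ 0.4396, -0.1384]), np.float64(-196.6788787841797), array([[289.1624, 362.535 ]]))
```

```bash
python3 -m pendant '[{"translation":[0.2,0,-2.0],"angular":[0,0,0],"hand":-0.18},{"translation":[0,0,-2.0],"angular":[0,0,0],"hand":-0.18},{"translation":[0,0,-2.0],"angular":[0,0,0],"hand":-0.18},{"translation":[0,0,-2],"angular":[0,0,0],"hand":-0.18},{"translation":[0,0,-1.0],"angular":[0,0,0],"hand":-0.18},{"translation":[0,0,0],"angular":[0,0,0],"hand":-0.18},{"translation":[0,0,0],"angular":[0,0,0],"hand":-0.18}]'
python3 - <<'E'
from h import *
np.set_printoptions(precision=4,suppress=True)
s=r.read_state();print(s['ee_pos'],s['ft_force'])
w=r.camera('wrist');sc=r.camera('scene')
save(w,'w7.png',(200,420,160,460),2.5);save(sc,'s7.png',(180,330,230,400),4)
E
```

```text
time: 4.3
ee_pos: [0.4525, -0.0283, 0.1113]
eef_rot: [0.707, -0.001, -0.707, -0.001]
ft_force: [0.1, 0.6, 0.0]
width: 0.0355
[ 0.4525 -0.0283  0.1113] [0.0761 0.5549 0.0036]
```

View pics/w7.png

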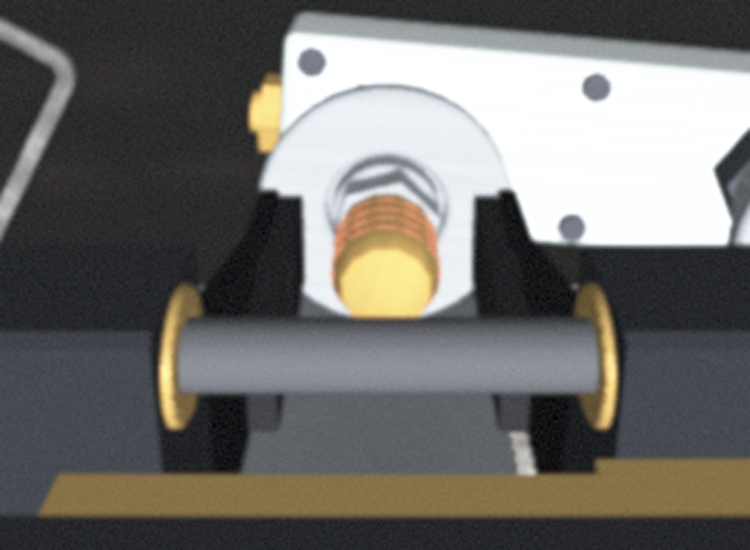

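View pics/s7.png

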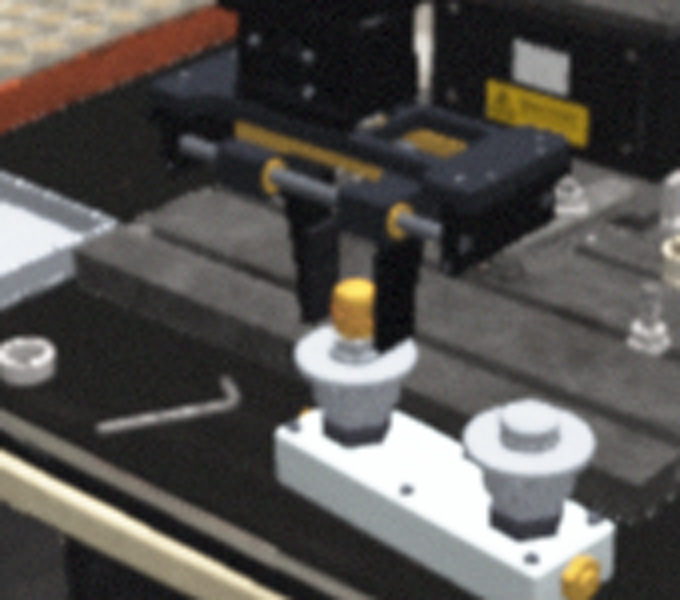

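Run:
```python
from h import *
np.set_printoptions(precision=1,suppress=True)
s=r.read_state()
for x in (.447,.4505,.4545): print(x,proj('wrist',[[x+.0285,-.0285,.075],[x,-.0285-.0285,.075],[x,-.0285+.0285,.075],[x,-.0285,.110]],s).tolist())
print('tipcorners',proj('wrist',[[.462,-.0283+.018,.0863],[.462,-.0283-.018,.0863],[.443,-.0283-.018,.0863]],s).tolist())
print('scene',proj('scene',[[.462,-.0463,.0863],[.443,-.0463,.0863],[.443,-.0613,.0863],[.462,-.0613,.0863]]).tolist())
```

```text
0.447 [[247.91528316674044, 313.62721738296216], [294.39359489789786, 363.2911365324436], [294.7339007133609, 264.36879849892534], [328.7059159014311, 313.7317943514394]]
0.4505 [[241.8817237787167, 313.6006505688201], [288.89090951683636, 363.5408873522659], [289.2323582611685, 264.070397298552], [322.2879712037653, 313.7016983764554]]
0.4545 [[234.90075332547946, 313.56992406740943], [282.52662677825083, 363.8293475950293], [282.8693857826398, 263.72568883796333], [314.84550748041306, 313.6668146767357]]
tipcorners [[279.13487748594514, 279.38898857919], [278.9031645836232, 347.23679786550196], [310.63517079675745, 346.3229609584942]]
scene [[262.74688520123647, 330.27199218950096], [266.54103098031874, 323.7835668093266], [269.07920142400974, 330.0006005473131], [265.21488819449615, 336.46272027919326]]
```

```bash
python3 -m pendant '[{"translation":[0.1,0,-0.6],"angular":[0,0,0],"hand":-0.18},{"translation":[0,0,-0.5],"angular":[0,0,0],"hand":-0.18},{"translation":[0,0,-0.5],"angular":[0,0,0],"hand":-0.18},{"translation":[0,0,0],"angular":[0,0,0],"hand":-0.18},{"translation":[0,0,0],"angular":[0,0,0],"hand":-0.18}]'
python3 -m pendant '[{"translation":[0,0,-0.3],"angular":[0,0,0],"hand":-0.18},{"translation":[0,0,-0.2],"angular":[0,0,0],"hand":-0.18},{"translation":[0,0,0],"angular":[0,0,0],"hand":-0.18},{"translation":[0,0,0],"angular":[0,0,0],"hand":-0.18}]'
python3 - <<'E'
from h import *
w=r.camera('wrist');sc=r.camera('scene')
save(w,'w8.png',(200,420,160,460),2.5);save(sc,'s8.png',(180,330,230,400),4)
E
```

```text
time: 4.9
ee_pos: [0.4532, -0.0284, 0.0946]
eef_rot: [0.707, -0.001, -0.707, -0.001]
ft_force: [0.4, -0.0, 0.9]
width: 0.0359
time: 5.3
ee_pos: [0.4533, -0.0284, 0.0898]
eef_rot: [0.707, -0.001, -0.707, -0.001]
ft_force: [0.1, -1.8, 6.9]
width: 0.0359
```

View pics/s8.png

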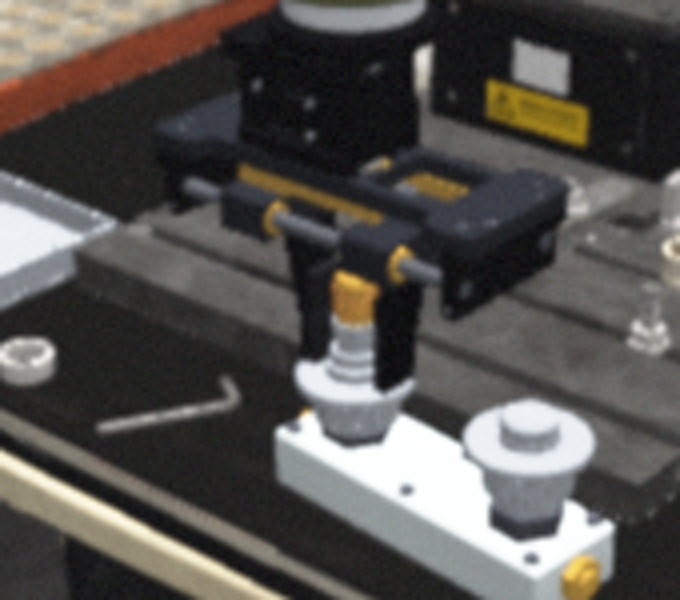

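View pics/w8.png

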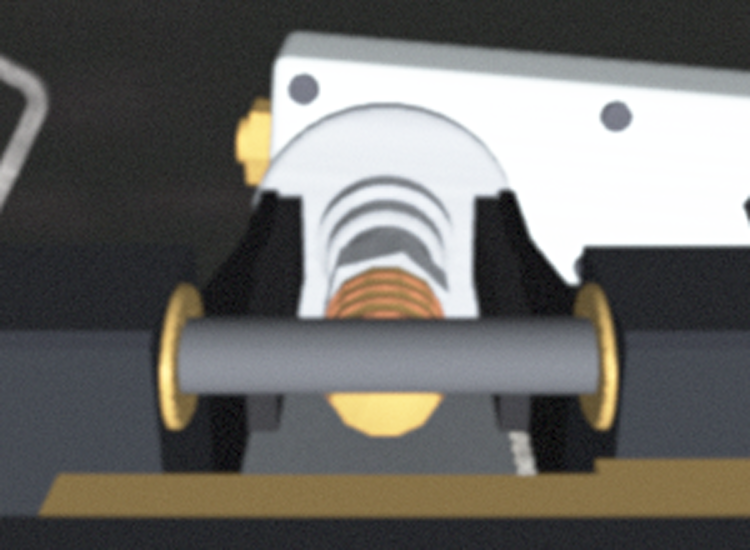

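The sleeve is pressed (6.9 N) and the silencer has jumped up, with the nipple visible. Next I rise to the dome and grip.

```bash
python3 -m pendant '[{"translation":[0,0,1.0],"angular":[0,0,0],"hand":-0.18},{"translation":[0,0,1.0],"angular":[0,0,0],"hand":-0.18},{"translation":[0,0,0.8],"angular":[0,0,0],"hand":-0.18},{"translation":[0,0,0],"angular":[0,0,0],"hand":-0.18},{"translation":[0,0,0],"angular":[0,0,0],"hand":-1},{"translation":[0,0,0],"angular":[0,0,0],"hand":-1},{"translation":[0,0,0],"angular":[0,0,0],"hand":-1},{"translation":[0,0,0],"angular":[0,0,0],"hand":-1},{"translation":[0,0,0],"angular":[0,0,0],"hand":-1}]' 20
python3 - <<'E'
from h import *
w=r.camera('wrist');sc=r.camera('scene')
save(w,'w9.png',(200,420,160,460),2.5);save(sc,'s9.png',(180,330,230,400),4)
E
```

```text
time: 6.3
ee_pos: [0.4528, -0.0283, 0.1173]
eef_rot: [-0.707, 0.001, 0.707, 0.001]
ft_force: [-0.9, 1.0, -2.4]
width: 0.0198
```

View pics/s9.png

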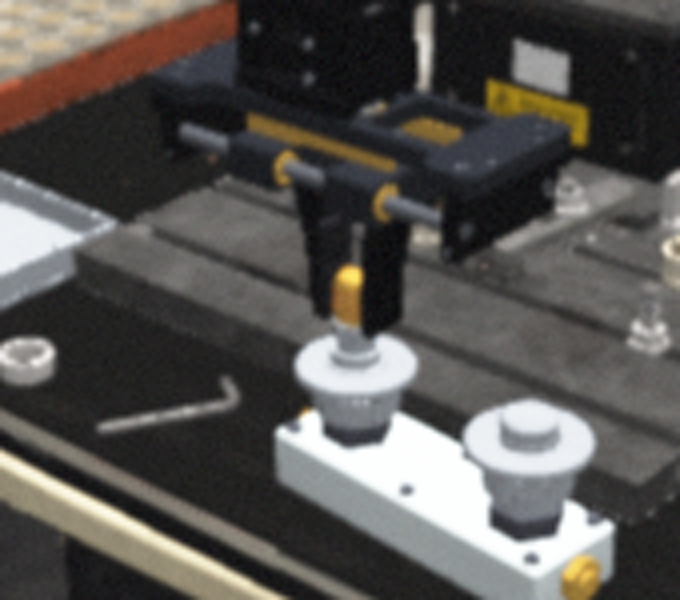

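View pics/w9.png

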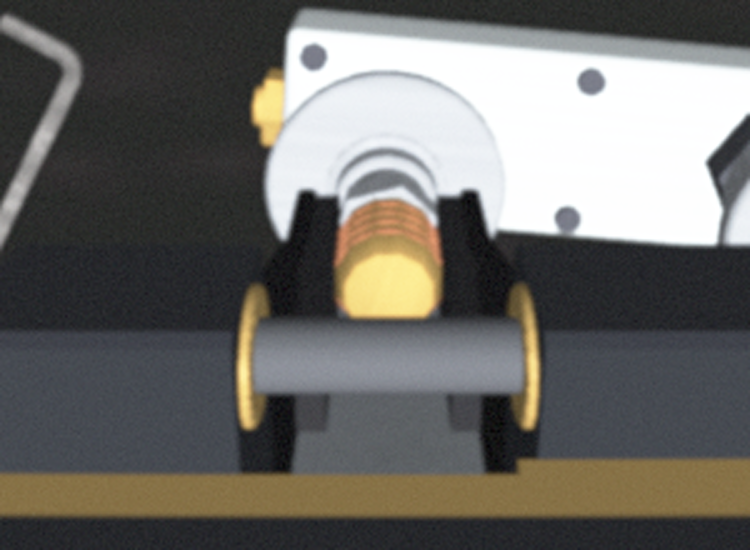

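Gripped at 19.8 mm width. Pulling up.

```bash
python3 -m pendant '[{"translation":[0,0,0.6],"angular":[0,0,0],"hand":-1},{"translation":[0,0,0.8],"angular":[0,0,0],"hand":-1},{"translation":[0,0,1.0],"angular":[0,0,0],"hand":-1},{"translation":[0,0,1.5],"angular":[0,0,0],"hand":-1},{"translation":[0,0,2],"angular":[0,0,0],"hand":-1},{"translation":[0,0,2],"angular":[0,0,0],"hand":-1},{"translation":[0,0,0],"angular":[0,0,0],"hand":-1},{"translation":[0,0,0],"angular":[0,0,0],"hand":-1}]' 30
python3 - <<'E'
from h import *
s=r.read_state()
w=r.camera('wrist');sc=r.camera('scene')
save(w,'w10.png');save(sc,'s10.png',(150,300,190,390),4)
si=r.camera('side');save(si,'i10.png')
for n in ('scene','side','wrist'):
  print(n,[(np.round(x['point']),round(x['confidence'],2)) for x in r.mark_of(n,'parts_tray_in')])
E
```

```text
time: 7.2
ee_pos: [0.4533, -0.0285, 0.1971]
eef_rot: [0.708, -0.001, -0.707, -0.001]
ft_force: [0.0, -0.7, -1.6]
width: 0.0197
scene []
side [(array([212., 257.]), 0.61)]
wrist []
```

View pics/s10.png

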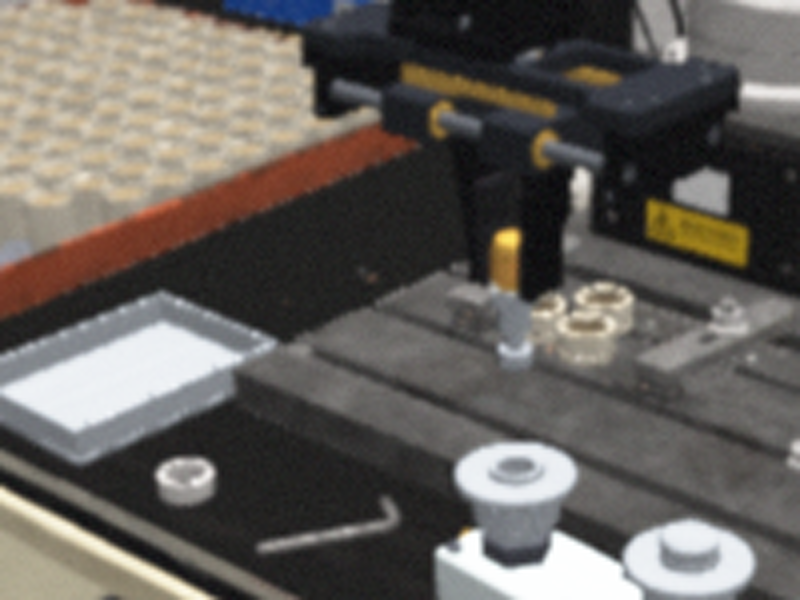

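View pics/w10.png

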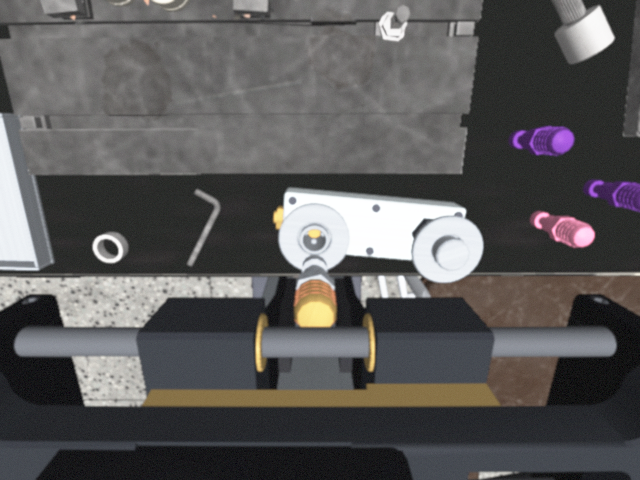

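View pics/i10.png

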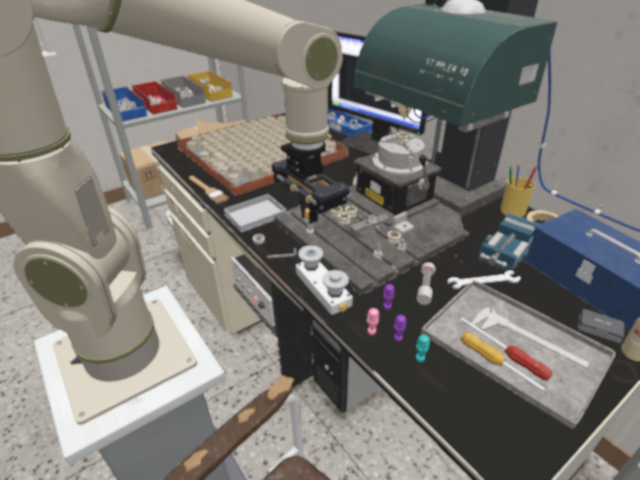

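The silencer is out, and the empty coupling's sleeve is back up. The tray is clear at lower left in the crop, with corners at about (345,272), (462,85) and (292,162).

Run:
```python
from h import *
np.set_printoptions(precision=4,suppress=True)
s=r.read_state()
for nm,rc in (('rightfar',(236.2,258)),('near',(260,211)),('far',(223,230.5)),('left',(241,181))): print(nm,atz('scene',rc,.022))
print('side',atz('side',(213,256),.003),'scene',atz('scene',(244,219),.003),tri([ray('side',(213,256)),ray('scene',(244,219))]))
print('wr',atz('wrist',(268,46),.022,s),atz('wrist',(112,12),.022,s),s['joint_positions'])
# predicted tray outline overlay
im=r.camera('scene');w=r.camera('side')
a=np.deg2rad(-6)
c=np.array([.478,.305]);ca,sa=np.cos(a),np.sin(a);Rm=np.array([[ca,-sa],[sa,ca]])
for n,I in (('scene',im),('side',w)):
    for ang,col in ((0,(255,0,0)),(-6,(0,255,0))):
        Rm=R.from_euler('z',ang,degrees=True).as_matrix()[:2,:2]
        P=[[*(c+Rm@np.array(v)),.022] for v in ((.075,.055),(.075,-.055),(-.075,-.055),(-.075,.055))]
        q=proj(n,P)[:,::-1]; cv2.polylines(I,[np.round(q*16).astype(np.int32)],True,col,1,cv2.LINE_AA,4)
save(im,'s11.png',(190,300,150,300),5);save(w,'i11.png',(170,260,190,310),5)
```

```text
rightfar [0.5434 0.2449 0.022 ]
near [0.3954 0.2366 0.022 ]
far [0.552  0.3555 0.022 ]
left [0.4096 0.3664 0.022 ]
side [0.4841 0.3073 0.003 ] scene [0.48   0.3158 0.003 ] (array([ 0.4942,  0.332 , -0.0104]), [0.003182740038148643, 0.003182740038148452])
wr [0.4057 0.2425 0.022 ] [0.5538 0.2365 0.022 ] [ 0.7804  0.0419 -0.8216  1.9246  0.0327  1.1896 -1.6258]
```

View pics/s11.png

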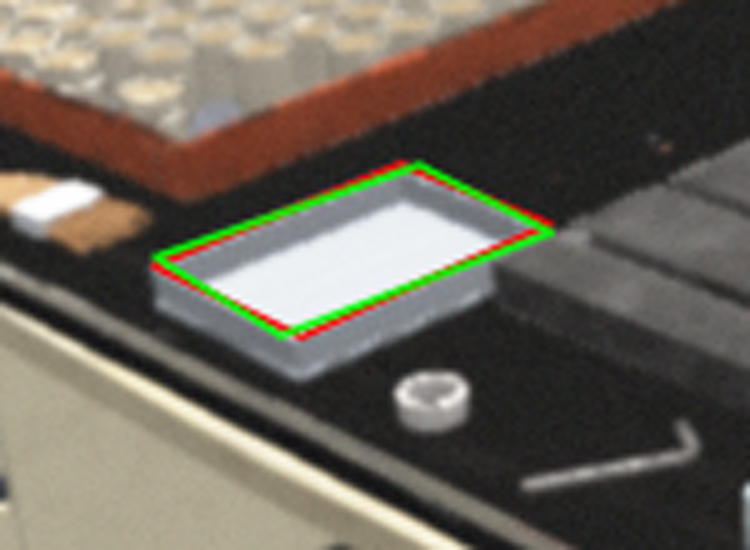

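View pics/i11.png

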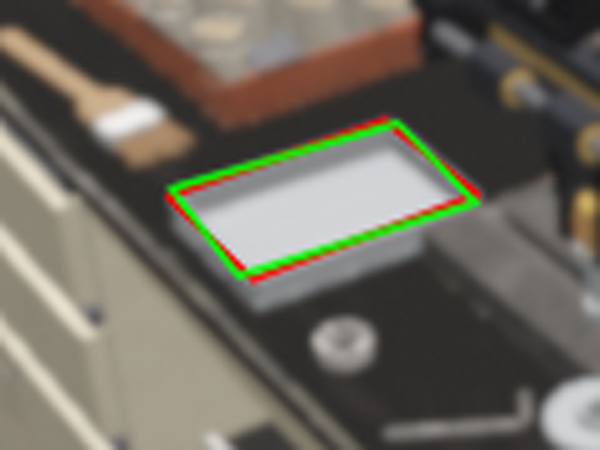

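```bash
python3 -m pendant '[{"translation":[0.2,1.5,0],"angular":[0,0,0],"hand":-1},{"translation":[0.3,3.5,0],"angular":[0,0,0],"hand":-1},{"translation":[0.3,3.5,0],"angular":[0,0,0],"hand":-1},{"translation":[0.3,3.5,0],"angular":[0,0,0],"hand":-1},{"translation":[0.3,3.5,0],"angular":[0,0,0],"hand":-1},{"translation":[0.3,3.5,0],"angular":[0,0,0],"hand":-1},{"translation":[0.3,3.5,0],"angular":[0,0,0],"hand":-1},{"translation":[0.2,3.5,0],"angular":[0,0,0],"hand":-1},{"translation":[0.2,3.5,0],"angular":[0,0,0],"hand":-1},{"translation":[0.2,2.0,0],"angular":[0,0,0],"hand":-1},{"translation":[0,1.2,0],"angular":[0,0,0],"hand":-1},{"translation":[0,0,0],"angular":[0,0,0],"hand":-1},{"translation":[0,0,0],"angular":[0,0,0],"hand":-1}]'
python3 - <<'E'
from h import *
w=r.camera('wrist');sc=r.camera('scene')
save(w,'w12.png');save(sc,'s12.png',(150,300,140,340),4)
E
```

```text
time: 8.9
ee_pos: [0.4792, 0.2976, 0.1963]
eef_rot: [-0.707, 0.001, 0.707, 0.001]
ft_force: [0.4, -1.0, -1.6]
width: 0.0199
```

View pics/w12.png

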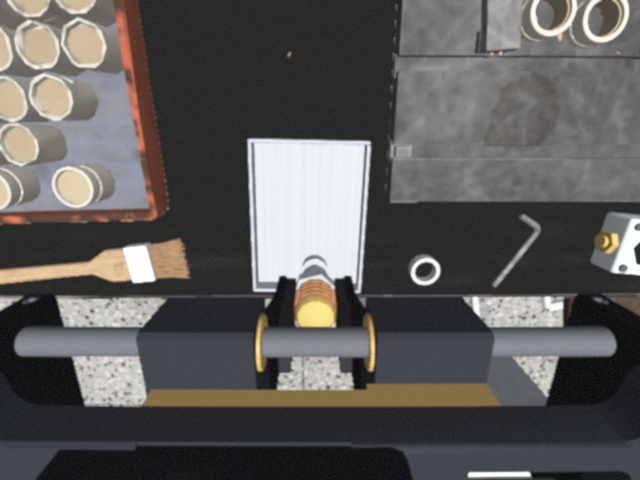

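View pics/s12.png

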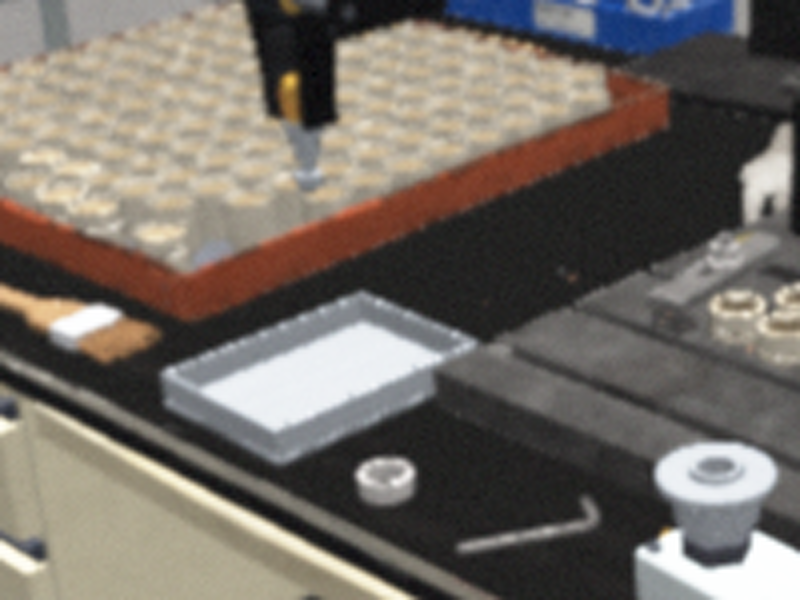

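Run:
```python
from h import *
np.set_printoptions(precision=4,suppress=True)
s=r.read_state()
q=np.array([atz('wrist',c,.022,s) for c in ((140,248),(142,371),(292,365),(291,252))]);print(q,q.mean(0))
```

```text
[[0.5559 0.3554 0.022 ]
 [0.5536 0.2454 0.022 ]
 [0.4049 0.2448 0.022 ]
 [0.4067 0.361  0.022 ]] [0.4803 0.3017 0.022 ]
```

```bash
python3 -m pendant '[{"translation":[0,0,-2],"angular":[0,0,0],"hand":-1},{"translation":[0,0,-3],"angular":[0,0,0],"hand":-1},{"translation":[0,0,-3],"angular":[0,0,0],"hand":-1},{"translation":[0,0,-2],"angular":[0,0,0],"hand":-1},{"translation":[0,0,-1],"angular":[0,0,0],"hand":-1},{"translation":[0,0,-0.8],"angular":[0,0,0],"hand":-1},{"translation":[0,0,0],"angular":[0,0,0],"hand":-1},{"translation":[0,0,0],"angular":[0,0,0],"hand":-1}]'
python3 - <<'E'
from h import *
w=r.camera('wrist');sc=r.camera('scene')
save(w,'w13.png',(180,420,140,500),2.2);save(sc,'s13.png',(150,300,140,340),4)
E
```

```text
time: 9.8
ee_pos: [0.4795, 0.2988, 0.0795]
eef_rot: [0.707, -0.001, -0.707, -0.001]
ft_force: [0.7, -0.0, -0.1]
width: 0.02
```

View pics/s13.png

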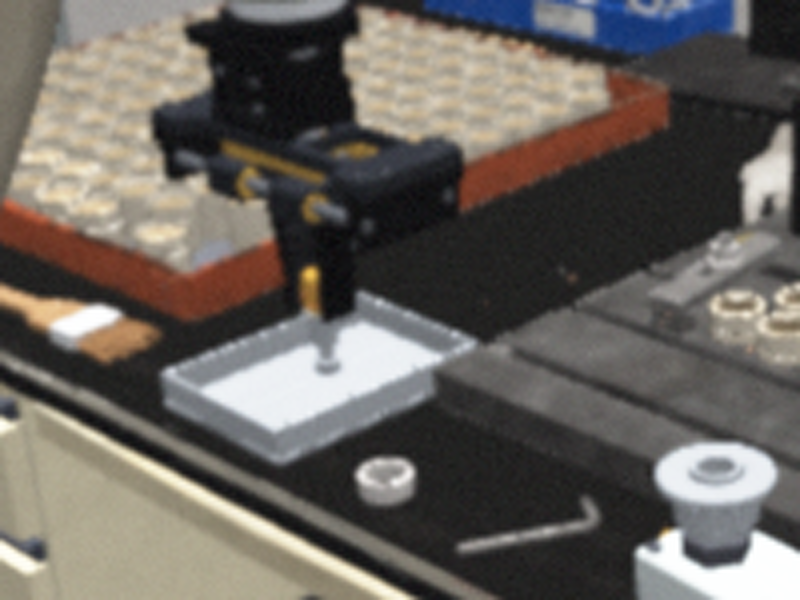

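View pics/w13.png

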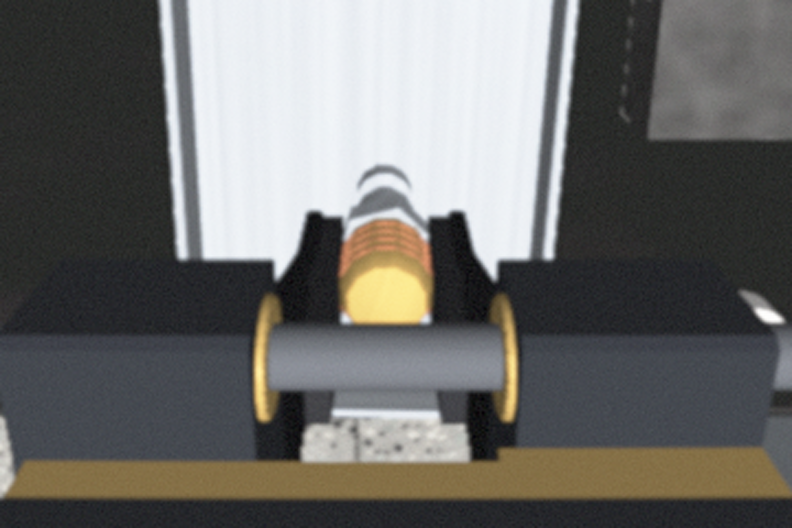

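```bash
python3 -m pendant '[{"translation":[0,0,-0.4],"angular":[0,0,0],"hand":-1},{"translation":[0,0,-0.3],"angular":[0,0,0],"hand":-1},{"translation":[0,0,-0.2],"angular":[0,0,0],"hand":-1},{"translation":[0,0,0],"angular":[0,0,0],"hand":-1},{"translation":[0,0,0],"angular":[0,0,0],"hand":-1}]'
python3 -m pendant '[{"translation":[0,0,-0.1],"angular":[0,0,0],"hand":-1},{"translation":[0,0,-0.1],"angular":[0,0,0],"hand":-1},{"translation":[0,0,0],"angular":[0,0,0],"hand":-1}]'
```

```text
time: 10.4
ee_pos: [0.479, 0.2987, 0.0696]
eef_rot: [-0.707, 0.001, 0.707, 0.001]
ft_force: [0.2, 0.8, -1.1]
width: 0.02
time: 10.7
ee_pos: [0.4794, 0.2989, 0.0683]
eef_rot: [0.707, -0.001, -0.707, -0.001]
ft_force: [-1.5, -1.4, 6.5]
width: 0.0202
```

Contact with the tray floor (6.5 N). I'll release gently, then rise.

```bash
python3 -m pendant '[{"translation":[0,0,0.1],"angular":[0,0,0],"hand":-1},{"translation":[0,0,0],"angular":[0,0,0],"hand":-0.45},{"translation":[0,0,0],"angular":[0,0,0],"hand":-0.2},{"translation":[0,0,0],"angular":[0,0,0],"hand":-0.1},{"translation":[0,0,0],"angular":[0,0,0],"hand":-0.1},{"translation":[0,0,0],"angular":[0,0,0],"hand":-0.1}]' 3
python3 - <<'E'
from h import *
w=r.camera('wrist');sc=r.camera('scene')
save(w,'w14.png',(180,420,140,500),2.2);save(sc,'s14.png',(150,300,140,340),4)
E
```

```text
time: 11.3
ee_pos: [0.4789, 0.2985, 0.0684]
eef_rot: [-0.707, 0.001, 0.707, 0.001]
ft_force: [0.9, -0.4, 0.8]
width: 0.0381
```

View pics/w14.png

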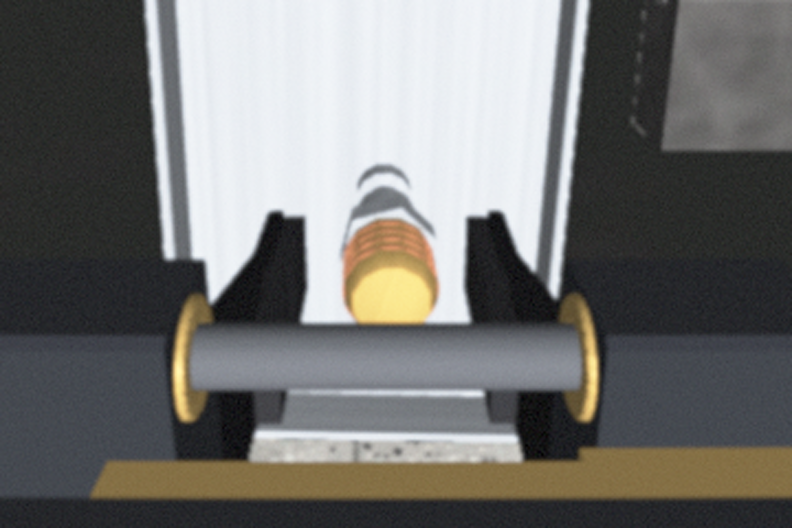

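It stands free between the fingers. Rising straight up.

```bash
python3 -m pendant '[{"translation":[0,0,1],"angular":[0,0,0],"hand":-0.1},{"translation":[0,0,2],"angular":[0,0,0],"hand":-0.1},{"translation":[0,0,3],"angular":[0,0,0],"hand":-0.1},{"translation":[0,0,3],"angular":[0,0,0],"hand":-0.1},{"translation":[0,0,3],"angular":[0,0,0],"hand":-0.1},{"translation":[0,0,2],"angular":[0,0,0],"hand":-0.1},{"translation":[0,0,0],"angular":[0,0,0],"hand":-0.1},{"translation":[0,0,0],"angular":[0,0,0],"hand":-0.1},{"translation":[0,0,0],"angular":[0,0,0],"hand":-0.1}]'
python3 - <<'E'
from h import *
w=r.camera('wrist');sc=r.camera('scene')
save(w,'w15.png');save(sc,'s15.png',(180,330,180,380),4)
E
```

```text
time: 12.3
ee_pos: [0.4786, 0.2982, 0.2077]
eef_rot: [-0.707, 0.001, 0.708, 0.0]
ft_force: [0.2, -0.2, -0.4]
width: 0.0391
```

View pics/w15.png

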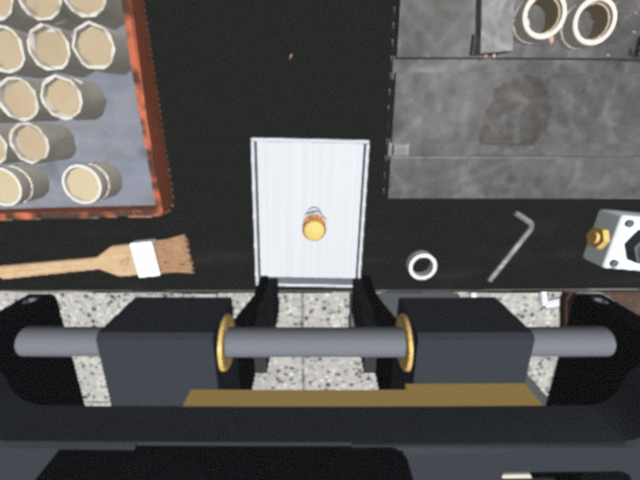

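View pics/s15.png

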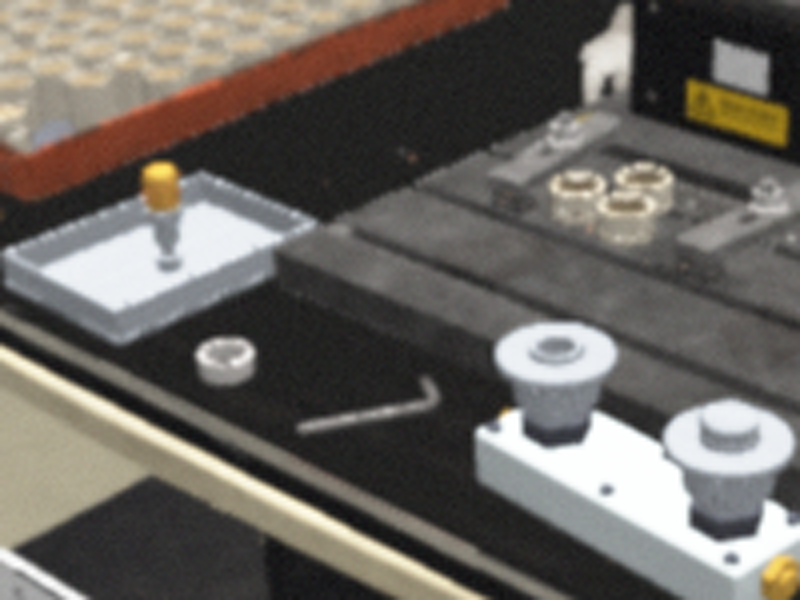

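The silencer stands upright in the tray, at (230,314) in the wrist picture. The sleeve is up and the plug looks unchanged. Handing in.

```bash
python3 -c "
from bench import r
print(r.close_job())"
```

```text
the job is handed in; nothing more can be done
None
```

I uncoupled the silencer and stood it upright near the middle of the steel parts tray, then handed the job in at about 12.4 s of the 42 s allowed. No verdict was reported.

- **Uncoupling:** I pressed the flange with the half-open fingers straddling the silencer. The force was 6.9 N, at a calculated depth of about 10 mm. The silencer jumped up, I gripped its dome at 19.8 mm width, and pulled it out.
- **Placing:** I lowered it until it touched the tray floor at 6.5 N, then opened the fingers and rose clear.
- **Last pictures:** The silencer stands free in the tray, its coupling's sleeve is back up, and the blanking plug looks unchanged. I judged the sleeve and plug by eye and did not measure them again. The wrist force reads about zero with the gripper well above everything.
- **Disagreement:** The scene and wrist cameras placed the coupling 7–8 mm apart in x. I trusted mainly the wrist camera, and the close-up pictures agreed with it.

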